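# Lay out the bearing kit on the kitting board

## Task

Lay out the bearing kit on the wooden kitting board for the fitter, in this order: set the large steel block on the board midway between the flange and the drilled plate, its length parallel to that plate's length; set the small steel block directly behind the large one (towards the board's metal strip), in line with it and turned the same way, leaving a gap of about 20 mm; lay the second drilled plate flat and square on top of the plate on the board, edges flush; last, stand the bronze bushing upright and central on top of the flange's hub. Leave the flange and the lower plate where they are.

Things in the scene. Friction and masses are not known exactly. Their poses are not given: they have to be found in the camera images.
- board: Fixed wooden kitting board, 240 (x) x 300 (y) x 8 mm, top at z = 8 mm; origin at the centre of its underside. Its +x points away from the robot, to the far edge, along which runs an aluminium strip 12 mm wide that stands 6 mm above the board; its +y points to the left. It lies turned by up to 0.2 rad.
- flange: Grey turned steel flange standing on the board, loose (0.36 kg): disc 76 mm in diameter and 14 mm high, hub on it 46 mm in diameter, hub top 32 mm above its underside, with a bore that is smaller than the bushing. Origin at the centre of its underside, z up the bore. It stands on the left or right half of the board, 220 mm from the lower plate.
- base_plate: The lower drilled aluminium plate, lying flat on the board, loose (0.32 kg), 55 (x) x 120 (y) x 16 mm, one large hole in the middle and two small ones. Origin at the centre of its underside, y along its length, which points away from the robot along the board's x axis. It lies on the other half of the board from the flange.
- top_plate: The second drilled aluminium plate, same shape as the lower one (55 (x) x 120 (y) x 16 mm, 0.31 kg), lying flat on the bench beside the board. Origin at the centre of its underside, y along its length.
- large_block: Large grey steel block with two bores in its top, 40 (x) x 60 (y) x 30 mm high, 0.55 kg, on the bench beside the board. Origin at the centre of its underside, y along its length.
- small_block: Small grey steel block with one bore in its top, 35 (x) x 50 (y) x 28 mm high, 0.4 kg, on the bench beside the board. Origin at the centre of its underside, y along its length. Behind the large block with a 20 mm gap, the two centres are 75 mm apart.
- bushing: Bronze bushing, a plain upright tube 30 mm in diameter and 35 mm high, 0.12 kg, standing on the bench beside the board. Origin at the centre of its underside, z along its axis.
Things that resemble listed ones, but are neither listed nor needed, are in the scene too. Leave any green look-alike of the small_block alone.

How it is judged:
By the outcome, as a careful person would: the job done as asked, in the order asked, and still so for the second after the job is handed in, with the robot touching nothing.
It also fails if it takes over 112 s, if anything falls off the work surface, if the arm or the gripper's body presses on something with over 40 N, if the wrist force passes 120 N, or if a joint passes its speed limit or range.

## Robot

A 7-joint arm with a two-finger parallel gripper is mounted at the origin on a cart in front of the work surface, level with it; the furniture and walls round the work are solid. World frame = base frame: x ahead of the robot, y to its left, z up, the work surface at z = 0. Lengths are in m, angles in rad, forces in N, time in s.
With the tool pointing down it reaches from about 0.4 to 0.85 m from the base axis. Payload 10.4 kg.
Tool frame: the origin (TCP) lies midway between the tips of the shut fingers; the grasp point (between the pads) lies 19 mm behind it; z points along the fingers, y is the line along which they close (so a half turn about z gives the same grasp; the last joint's range is limited). The gripper opens to 87 mm and grips with 3 to 60 N. Pads are 19 mm wide; open, the fingers measure 117 mm over their backs; the gripper's body (75 mm by 190 mm) begins 51 mm behind the grasp point.
Start: joints at [-1.278, 0.332, -0.065, 1.46, 0.022, 1.35, -0.088], TCP at [0.194, 0.594, 0.223] pointing down, gripper open.
Joint ranges: [-2.6, 2.6], [-0.5, 2.12], [-1.47, 1.34], [0.16, 2.42], [-1.27, 4.41], [0.06, 2.06], [-2.6, 2.6]. Speed limits (rad/s): [2.22, 2.22, 2.79, 2.79, 3.14, 3.14, 3.14].

## Interface

Orientations are given as a unit quaternion [w, x, y, z].
In Python, from plant import ctrl, vision gives the robot as it stands.
- The arm moves only by the shell command python3 -m handwheel 'ROWS' [FORCE]. ROWS is text: rows parted by semicolons, each of 7 numbers parted by spaces: the opening, from 0 (shut) to 1 (fully open), then the shift along the tool's x, y, z in m, then the turn, a rotation vector about the tool's x, y, z in degrees. In form: claw x y z ax ay az; .... A call has 1 to 5 rows; each row is the pose to reach, as a shift and turn from the pose commanded when the call began, along the tool's axes at that moment; what a row does not reach only later rows make up. A row lasts 1/10 s, in which the tool goes at most 50 mm and 8.59 degrees, less where a joint would pass 70% of its speed; a pose out of reach is approached as far as the arm can. A call with a gripper value outside its range is refused whole. The fingers move at their own pace and stop on an object; FORCE is the grip in N (left out, the last holds). Time passes only in rows, so rows that repeat a pose let the fingers close. It gives the time, the measured TCP pose, the force, the opening and the grip force at its end, in the units of the state.
- ctrl.get_obs(): the state, without advancing time (a new reading comes with each control period).
- vision.capture(name): name is "side" or "top"; returns a dict with "color" (400x640x3 uint8, red, green, blue), "vertical_fov" (degrees; the focal length in pixels is half the picture's height over the tangent of half this angle, whatever the lens; pixels are square), "cx", "cy" (the principal point, pixels), "R" (3x3) and "t" (3): a world point X has camera coordinates R X + t. Camera axes: x right, y down, z forward; pixel columns grow to the right and rows downward; lengths in m; the calibration is good to about 2 mm. A picture is of the moment at which its call begins. There is no depth.
- ctrl.sign_off(): hands the job in; it is judged then, once.
The state is a dict: "time_s": time; "joint_pos": joint angles; "dq": joint speeds; "effort": joint torques, N m; "eef_pos": TCP position; "orientation": TCP orientation; "force": force on the tool from outside, world axes, zero at the start; "moment": the same for the moment, N m; "gripper_width": opening from 0.0 (shut) to 1.0 (fully open); "finger_force": force on a finger pad.
Only numpy, scipy, OpenCV 4.12 (cv2) and the standard library are available. Lean on these libraries where they do the work, as an engineer would, in place of code of your own. Each camera call takes 0.05 s, during which the arm holds its last target. There are 200 camera calls.

## Working session

There is one attempt and no reset: what is moved stays moved. The work goes in short steps, Python scripts to look and compute and a shell command to move; the robot and the scene stay as the last step left them, time stands still between calls to the robot, and variables do not carry over. Pictures are saved under pics/ and viewed, at most 14 in all, crops included, and the job is handed in when it is done.

```bash
ls; mkdir -p pics; python3 - <<'E'
from plant import ctrl,vision
import cv2
for n in("top","side"):
    c=vision.capture(n);cv2.imwrite(f"pics/{n}0.png",c["color"][:,:,::-1])
    print(n,c["vertical_fov"],c["cx"],c["cy"],c["R"],c["t"])
print(ctrl.get_obs())
E
```

```text
pics
top 55.29014906268532 325.0119921356789 201.82548765293592 [[ 0.00505881 -0.99982528 -0.0179949 ]
 [-0.98744227 -0.00215309 -0.15796559]
 [ 0.15789925  0.01856804 -0.98728064]] [0.04750673 0.47024326 1.10591936]
side 54.421064511178855 313.47582282311004 204.43385449404695 [[ 0.89702859 -0.44161184  0.01785161]
 [-0.25240006 -0.54501045 -0.799536  ]
 [ 0.36281388  0.71270091 -0.60035281]] [-0.3978937   0.15520469  1.15527288]
{'time_s': 0.1, 'joint_pos': array([-1.27760207,  0.3327915 , -0.06472178,  1.46085755,  0.02161685,
        1.34990919, -0.08848744]), 'dq': array([ 0.00083184, -0.00221276, -0.00076773, -0.00084176, -0.00112836,
        0.00106875, -0.00285842]), 'effort': array([ 6.12784079e-04, -6.24540424e+01,  2.41277518e-02, -3.90717065e+01,
       -6.15794957e-02,  3.65407777e-02,  5.77445667e-05]), 'eef_pos': array([0.19399518, 0.5937619 , 0.22184419]), 'orientation': array([-6.63021306e-05,  1.57214122e-01,  9.87564336e-01, -6.31193841e-04]), 'force': array([ 0.66445362, -0.02411912,  0.45007876]), 'moment': array([ 0.03073237,  0.00847233, -0.03647619]), 'finger_force': 0.0, 'gripper_width': 1.0001419680703585}
```

View pics/top0.png

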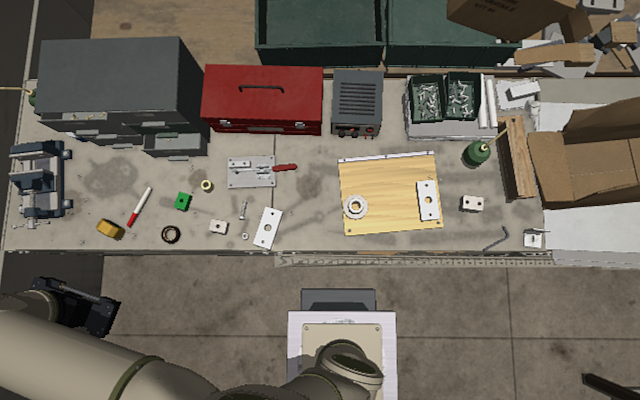

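View pics/side0.png

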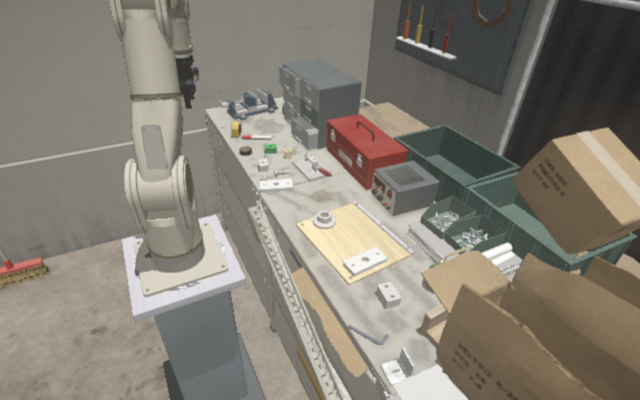

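Top view: the flange is at about (355,206), base plate (428,200), large block (472,203), top plate (268,228), small block (218,227), bushing (207,186), green look-alike (183,201). I'll enlarge these areas.

```bash
cat > h.py <<'E'
import numpy as np,cv2
from plant import ctrl,vision
def cap(n):
    c=vision.capture(n); c['R']=np.array(c['R']);c['t']=np.array(c['t']).ravel()
    c['f']=200/np.tan(np.radians(c['vertical_fov'])/2); return c
def proj(c,X):
    p=np.atleast_2d(X)@c['R'].T+c['t']; return np.c_[c['f']*p[:,0]/p[:,2]+c['cx'],c['f']*p[:,1]/p[:,2]+c['cy']]
def ray(c,uv,z):
    uv=np.atleast_2d(uv).astype(float)
    d=np.c_[(uv[:,0]-c['cx'])/c['f'],(uv[:,1]-c['cy'])/c['f'],np.ones(len(uv))]@c['R']
    o=-c['R'].T@c['t']; return o+d*((z-o[2])/d[:,2])[:,None]
def crop(c,x0,y0,w,h,s,fn,segs=[]):
    im=cv2.resize(np.ascontiguousarray(c['color'][y0:y0+h,x0:x0+w,::-1]),None,fx=s,fy=s,interpolation=cv2.INTER_CUBIC)
    for p in segs:
        q=((p-[x0,y0]+.5)*s).round().astype(np.int32); cv2.polylines(im,[q],True,(0,0,255),1)
    cv2.imwrite(fn,im)
E
python3 - <<'E'
from h import *
c=cap("top");print(c.keys(),-c['R'].T@c['t'])
crop(c,155,170,155,90,5,"pics/a.png");crop(c,330,145,160,100,5,"pics/b.png")
E
```

```text
dict_keys(['color', 'vertical_fov', 'cx', 'cy', 'R', 't', 'f']) [0.28947391 0.02797614 1.1669899 ]
```

View pics/a.png

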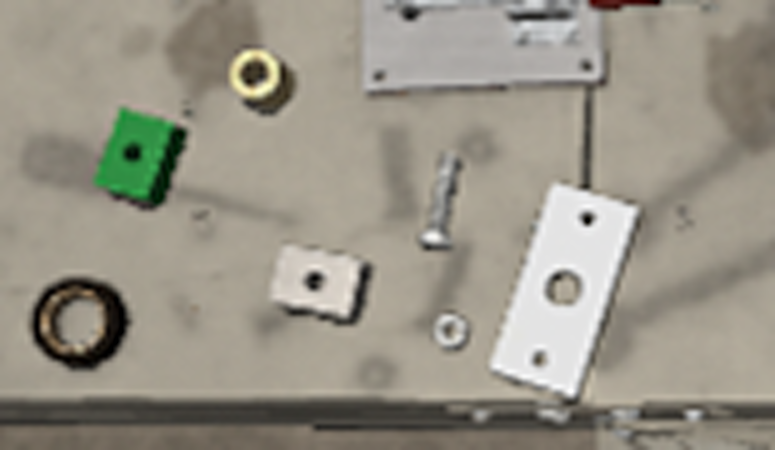

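View pics/b.png

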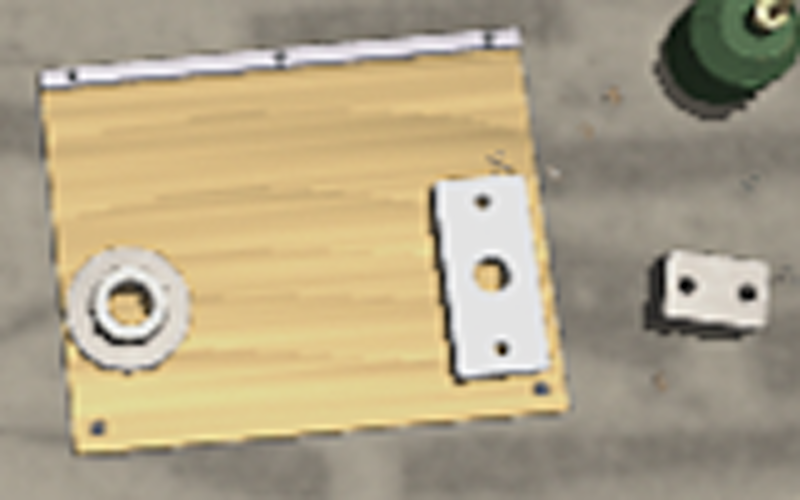

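The crops show clear top faces. In crop a (5x, origin 155,170): top plate centre (565,290), small block (318,282), bushing (256,75). In crop b (origin 330,145): hub (128,305), base plate (492,275), large block (716,288). I'll fit these in world coordinates.

```bash
cat > fit.py <<'E'
from h import *
def rect(c,box,thr,z,chan=2):
    x0,y0,w,h=box;S=6
    g=c['color'][y0:y0+h,x0:x0+w].min(2) if chan==2 else c['color'][y0:y0+h,x0:x0+w].max(2)
    g=cv2.resize(g,None,fx=S,fy=S,interpolation=cv2.INTER_LINEAR)
    m=(g>thr).astype(np.uint8)
    cs,_=cv2.findContours(m,cv2.RETR_EXTERNAL,cv2.CHAIN_APPROX_NONE)
    k=max(cs,key=cv2.contourArea)[:,0,:]
    uv=(k+.5)/S-.5+[x0,y0]
    return ray(c,uv,z)[:,:2]
def show(n,P):
    (cx,cy),(a,b),t=cv2.minAreaRect((P*1000).astype(np.float32))
    if a<b:a,b,t=b,a,t+90   # long axis angle
    t=(t+90)%180-90
    print(n,"c",round(cx,1),round(cy,1),"size",round(a,1),round(b,1),"long-axis ang",round(t,1))
    return cx,cy,t
E
python3 - <<'E'
from fit import *
c=cap("top")
print([c['color'][v,u] .tolist() for u,v in[(260,240),(280,220),(240,240),(212,227),(422,190),(478,206),(343,207),(355,198),(470,190)]])
for n,b,z in(("top",(252,204,34,50),.016),("small",(206,215,26,22),.028),("base",(414,178,28,46),.024),("large",(458,192,30,24),.030)):
    for thr in(185,200,212): show(f"{n} {thr}",rect(c,b,thr,z))
uv=np.array([[52.5,180],[170,248],[522,30],[568,408],[77,452],[42,75]])/5+[330,145]-.5
print("bushing",ray(c,np.array([[256,75]])/5+[155-.5,170-.5],.035)*1e3,"hub",ray(c,np.array([[128,307]])/5+[329.5,144.5],.040)*1e3,"disc",ray(c,np.array([[128,310]])/5+[329.5,144.5],.022)*1e3)
print("board",ray(c,uv[2:],.008)*1e3, "strip top",ray(c,uv[[2,5]],.014)*1e3)
E
```

```text
[[232, 232, 232], [91, 86, 78], [172, 165, 151], [208, 201, 192], [227, 227, 227], [213, 206, 195], [164, 156, 145], [226, 226, 224], [147, 140, 128]]
top 185 c 395.8 224.6 size 120.4 55.0 long-axis ang -17.3
top 200 c 395.7 224.4 size 119.2 53.5 long-axis ang -17.3
top 212 c 395.5 224.4 size 118.0 52.1 long-axis ang -17.2
small 185 c 399.0 372.1 size 46.8 32.7 long-axis ang 79.2
small 200 c 391.7 355.0 size 30.8 14.0 long-axis ang -34.8
small 212 c 401.7 350.1 size 3.0 1.0 long-axis ang 2.7
base 185 c 480.7 -261.6 size 119.8 55.3 long-axis ang 5.3
base 200 c 480.8 -261.5 size 118.8 53.9 long-axis ang 5.4
base 212 c 480.6 -261.2 size 118.1 52.3 long-axis ang 5.4
large 185 c 470.9 -393.4 size 59.0 38.8 long-axis ang 82.3
large 200 c 470.7 -393.0 size 57.1 37.4 long-axis ang 81.8
large 212 c 472.1 -369.2 size 35.3 15.4 long-axis ang 14.0
bushing [[523.10325525 412.569671    35.        ]] hub [[457.61581259 -40.5729616   40.        ]] disc [[458.46512191 -41.65427055  22.        ]]
board [[ 638.02894481 -289.78007073    8.        ]
 [ 401.21209772 -308.06560675    8.        ]
 [ 373.49173084  -11.00192873    8.        ]
 [ 608.99913693   10.13177399    8.        ]] strip top [[ 636.22450266 -288.13507168   14.        ]
 [ 607.34497982   10.2241529    14.        ]]
```

Sizes match (120x55, 60x40) and the board angle is consistent at about 5.2°. The large-block target is (469, -151) and the small-block target is (544, -144). Next I'll check the bottle near the large block and plan the first move.

```bash
cat > plan.py <<'E'
from h import *
from scipy.spatial.transform import Rotation as R
import sys
def plan(wps):
    """wps: (x,y,z mm, closing-direction angle deg). prints per-call shift(tool frame, m) and turn about tool z"""
    o=ctrl.get_obs();q=o['orientation'];r=R.from_quat([q[1],q[2],q[3],q[0]]);p=o['eef_pos']*1000
    print("now",p.round(1),"t",o['time_s'],"grip",round(o['gripper_width'],3),"F",np.round(o['force'],1))
    for x,y,z,a in wps:
        M=r.as_matrix();cur=np.degrees(np.arctan2(M[1,1],M[0,1]))
        d=(a-cur+90)%180-90; b=np.radians(cur+d)
        Y=np.array([np.cos(b),np.sin(b),0]);Z=np.array([0,0,-1.]);N=np.c_[np.cross(Y,Z),Y,Z]
        s=M.T@(np.array([x,y,z])-p)/1000; rv=np.degrees(R.from_matrix(M.T@N).as_rotvec())
        print((x,y,z,a),"->",*s.round(4),*rv.round(2),"| rows",round(max(np.linalg.norm(s)/.05,np.linalg.norm(rv)/8.59),1))
        r=R.from_matrix(N);p=np.array([x,y,z],float)
E
python3 - <<'E'
from plan import *
c=cap("top");s=cap("side")
P=ray(c,[[468,167],[462,150],[476,165]],0);print(P*1e3)
print(proj(s,P),proj(s,[[.60,-.40,.1],[.471,-.393,.03]]))
plan([(400,400,220,60),(520,210,220,30),(560,0,200,0),(540,-200,180,-35),(471,-390,120,-70),(471,-393,120,-97.7)])
E
```

```text
[[ 587.11995702 -395.69969165    0.        ]
 [ 642.03030239 -379.91553194    0.        ]
 [ 593.54745157 -420.84739807    0.        ]]
[[422.16126025 284.17164334]
 [433.84906227 274.12833804]
 [429.87323974 289.72271023]] [[434.10612481 258.10298299]
 [388.65564426 290.14419144]]
now [194.1 594.  222.3] t 0.3 grip 1.0 F [-1.1  0.3  1. ]
(400, 400, 220, 60) -> -0.256 -0.1204 0.0023 -0.02 0.0 11.9 | rows 5.7
(520, 210, 220, 30) -> -0.1989 -0.1045 0.0 0.0 0.0 30.0 | rows 4.5
(560, 0, 200, 0) -> -0.2019 -0.0704 0.02 0.0 0.0 30.0 | rows 4.3
(540, -200, 180, -35) -> -0.2 -0.02 0.02 0.0 0.0 35.0 | rows 4.1
(471, -390, 120, -70) -> -0.1952 0.0525 0.06 0.0 0.0 35.0 | rows 4.2
(471, -393, 120, -97.7) -> -0.001 0.0028 0.0 0.0 0.0 27.7 | rows 3.2
```

```bash
python3 - <<'E'
from h import *
c=cap("top");s=cap("side")
a=cv2.resize(c['color'][110:250,450:550,::-1],None,fx=4,fy=4,interpolation=cv2.INTER_CUBIC)
b=cv2.resize(s['color'][220:360,360:460,::-1],None,fx=4,fy=4,interpolation=cv2.INTER_CUBIC)
cv2.imwrite("pics/c.png",np.hstack([a,b]))
E
```

```text
(no output)
```

View pics/c.png

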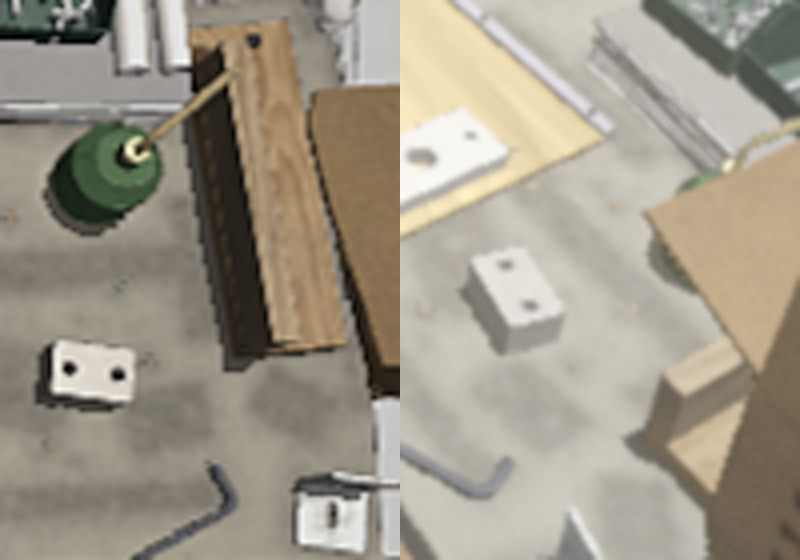

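```bash
python3 -m handwheel '1 -0.2 -0.1 0 0 0 12; 1 -0.2 -0.1 0 0 0 12; 1 -0.2 -0.1 0 0 0 12; 1 -0.2 -0.1 0 0 0 12; 1 -0.2 -0.1 0 0 0 12' && python3 - <<'E'
from plan import *
plan([(520,210,220,30),(560,0,200,0),(540,-200,180,-35)])
E
```

```text
time_s: 0.9
eef_pos: [0.3571, 0.433, 0.2229]
orientation: [0.001, 0.262, 0.965, -0.0]
force: [0.5, -0.0, 0.1]
gripper_width: 0.999
finger_force: 0.0
now [357.1 433.  222.9] t 0.9 grip 0.999 F [ 0.5 -0.   0.1]
(520, 210, 220, 30) -> -0.2534 -0.1098 0.0033 0.04 0.08 29.59 | rows 5.5
(560, 0, 200, 0) -> -0.2019 -0.0704 0.02 0.0 0.0 30.0 | rows 4.3
(540, -200, 180, -35) -> -0.2 -0.02 0.02 0.0 0.0 35.0 | rows 4.1
```

Bottle skirt is at x≈585, and the wooden angle piece sits close on the right (y≈-490). So I'll grip the block across its width, with the gripper body along x.

```bash
python3 -m handwheel '1 -0.23 -0.1 0 0 0 29; 1 -0.23 -0.1 0 0 0 29; 1 -0.23 -0.1 0 0 0 29; 1 -0.23 -0.1 0 0 0 29; 1 -0.23 -0.1 0 0 0 29' && python3 -m handwheel '1 -0.2 -0.07 0.02 0 0 30; 1 -0.2 -0.07 0.02 0 0 30;1 -0.2 -0.07 0.02 0 0 30;1 -0.2 -0.07 0.02 0 0 30;1 -0.2 -0.07 0.02 0 0 30' && python3 - <<'E'
from plan import *
plan([(530,-200,180,-4),(471,-380,140,-7.7),(471,-393.3,60,-7.7),(471,-393.3,4,-7.7)])
E
```

```text
time_s: 1.4
eef_pos: [0.5024, 0.234, 0.2229]
orientation: [0.0, 0.494, 0.869, 0.0]
force: [0.2, 0.4, -0.4]
gripper_width: 1.001
finger_force: 0.0
time_s: 1.9
eef_pos: [0.5445, 0.0216, 0.2025]
orientation: [0.001, 0.705, 0.709, -0.0]
force: [-0.6, -0.5, -0.4]
gripper_width: 0.998
finger_force: 0.0
now [544.5  21.6 202.5] t 1.9 grip 0.998 F [-0.6 -0.5 -0.4]
(530, -200, 180, -4) -> -0.2215 -0.0158 0.0229 0.03 0.1 4.33 | rows 4.5
(471, -380, 140, -7.7) -> -0.1837 -0.0463 0.04 0.0 0.0 3.7 | rows 3.9
(471, -393.3, 60, -7.7) -> -0.0132 0.0018 0.08 0.0 0.0 -0.0 | rows 1.6
(471, -393.3, 4, -7.7) -> 0.0 0.0 0.056 0.0 0.0 -0.0 | rows 1.1
```

```bash
python3 -m handwheel '1 -0.22 -0.016 0.02 0 0 4.3; 1 -0.22 -0.016 0.02 0 0 4.3; 1 -0.22 -0.016 0.02 0 0 4.3; 1 -0.22 -0.016 0.02 0 0 4.3; 1 -0.22 -0.016 0.02 0 0 4.3' && python3 -m handwheel '1 -0.184 -0.046 0.04 0 0 3.7; 1 -0.184 -0.046 0.04 0 0 3.7;1 -0.184 -0.046 0.04 0 0 3.7;1 -0.184 -0.046 0.04 0 0 3.7;1 -0.184 -0.046 0.04 0 0 3.7' && python3 - <<'E'
from plan import *
plan([(471,-393.3,60,-7.7),(471,-393.3,4,-7.7)])
E
```

```text
time_s: 2.4
eef_pos: [0.5304, -0.1968, 0.1825]
orientation: [0.001, 0.729, 0.684, -0.0]
force: [0.1, -0.2, 0.0]
gripper_width: 0.998
finger_force: 0.0
time_s: 2.9
eef_pos: [0.4706, -0.3788, 0.1416]
orientation: [-0.0, 0.752, 0.659, -0.002]
force: [-0.4, 0.8, -0.4]
gripper_width: 0.999
finger_force: 0.0
now [ 470.6 -378.8  141.6] t 2.9 grip 0.999 F [-0.4  0.8 -0.4]
(471, -393.3, 60, -7.7) -> -0.0141 0.0025 0.0816 -0.14 0.15 0.17 | rows 1.7
(471, -393.3, 4, -7.7) -> 0.0 0.0 0.056 0.0 0.0 -0.0 | rows 1.1
```

```bash
python3 -m handwheel '1 -0.0145 0.0025 0.08 0 0 0; 1 -0.0145 0.0025 0.08 0 0 0; 1 -0.0145 0.0025 0.1 0 0 0; 1 -0.0145 0.0025 0.12 0 0 0; 1 -0.0145 0.0025 0.137 0 0 0' && python3 -m handwheel '0.3 0 0 0 0 0 0; 0.3 0 0 0 0 0 0; 0.3 0 0 0 0 0 0; 0.3 0 0 0 0 0 0; 0.3 0 0 0 0 0 0' 40 && python3 -m handwheel '0.3 0 0 0 0 0 0; 0.3 0 0 0 0 0 0; 0.3 0 0 -0.02 0 0 0; 0.3 0 0 -0.05 0 0 0; 0.3 0 0 -0.08 0 0 0' && python3 - <<'E'
from plan import *
plan([(540,-250,90,-45),(469.3,-151.3,90,-84.7),(469.3,-151.3,12.5,-84.7)])
c=cap("side");crop(c,300,150,160,120,5,"pics/d.png")
E
```

```text
time_s: 3.4
eef_pos: [0.476, -0.3867, 0.0042]
orientation: [-0.0, 0.749, 0.663, 0.0]
force: [-0.3, 0.6, 0.3]
gripper_width: 1.001
finger_force: 0.0
time_s: 3.9
eef_pos: [0.476, -0.3879, 0.0062]
orientation: [0.001, 0.749, 0.662, 0.0]
force: [-0.9, -0.3, -0.3]
gripper_width: 0.629
finger_force: 0.0
time_s: 4.4
eef_pos: [0.4747, -0.3869, 0.0852]
orientation: [-0.001, 0.75, 0.662, -0.0]
force: [0.9, -0.5, -6.4]
gripper_width: 0.458
finger_force: 40.0
now [ 474.7 -386.9   85.2] t 4.4 grip 0.458 F [ 0.9 -0.5 -6.4]
(540, -250, 90, -45) -> 0.1439 0.0479 -0.0047 -0.16 -0.02 37.9 | rows 4.4
(469.3, -151.3, 90, -84.7) -> 0.0198 -0.1198 0.0 0.0 0.0 39.7 | rows 4.6
(469.3, -151.3, 12.5, -84.7) -> 0.0 0.0 0.0775 0.0 0.0 0.0 | rows 1.5
```

View pics/d.png

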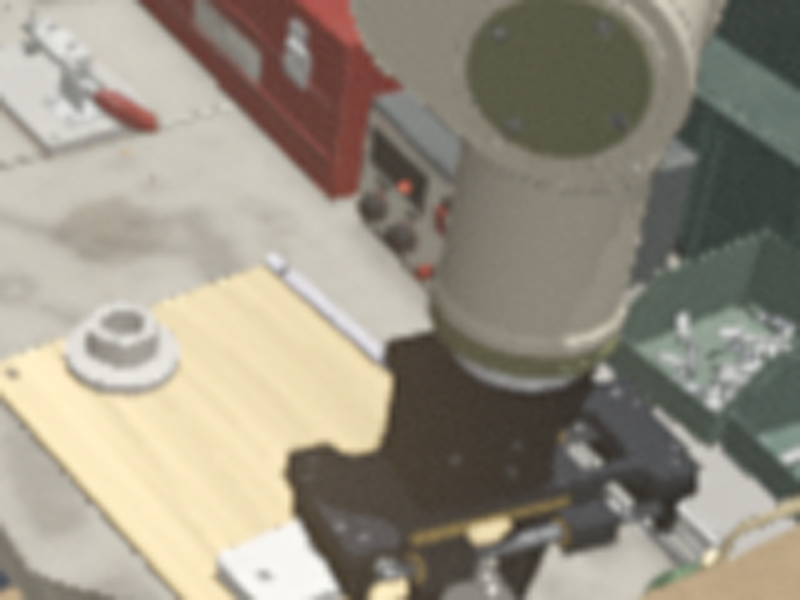

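Block is gripped (opening 0.458 ≈ 40 mm), but the TCP is about 6.4 mm off its centre along its length. I'll compensate for that at placing and let the arm settle before measuring.

```bash
python3 -m handwheel '0.3 0.144 0.048 -0.005 0 0 38; 0.3 0.144 0.048 -0.005 0 0 38;0.3 0.144 0.048 -0.005 0 0 38;0.3 0.144 0.048 -0.005 0 0 38;0.3 0.144 0.048 -0.005 0 0 38' && python3 -m handwheel '0.3 0.026 -0.12 0 0 0 39.7; 0.3 0.026 -0.12 0 0 0 39.7; 0.3 0.026 -0.12 0 0 0 39.7; 0.3 0.026 -0.12 0 0 0 39.7; 0.3 0.026 -0.12 0 0 0 39.7' && python3 -m handwheel '0.3 0 0 0 0 0 0; 0.3 0 0 0 0 0 0' && python3 - <<'E'
from plan import *
plan([(475.7,-150.7,50,-84.7),(475.7,-150.7,15,-84.7)])
E
```

```text
time_s: 4.95
eef_pos: [0.542, -0.2469, 0.0892]
orientation: [-0.001, 0.924, 0.382, -0.0]
force: [0.2, -0.9, -6.6]
gripper_width: 0.459
finger_force: 40.0
time_s: 5.45
eef_pos: [0.474, -0.1456, 0.0898]
orientation: [-0.001, 0.999, 0.044, -0.0]
force: [0.1, -0.5, -6.3]
gripper_width: 0.455
finger_force: 40.0
time_s: 5.65
eef_pos: [0.4743, -0.1473, 0.0901]
orientation: [0.0, 0.999, 0.047, -0.0]
force: [0.1, 0.4, -6.3]
gripper_width: 0.459
finger_force: 40.0
now [ 474.3 -147.3   90.1] t 5.65 grip 0.459 F [ 0.1  0.4 -6.3]
(475.7, -150.7, 50, -84.7) -> 0.0011 0.0035 0.0401 -0.0 0.04 0.1 | rows 0.8
(475.7, -150.7, 15, -84.7) -> 0.0 0.0 0.035 0.0 0.0 0.0 | rows 0.7
```

```bash
python3 -m handwheel '0.3 0.001 0.0035 0.02 0 0 0; 0.3 0.001 0.0035 0.04 0 0 0; 0.3 0.001 0.0035 0.06 0 0 0; 0.3 0.001 0.0035 0.07 0 0 0; 0.3 0.001 0.0035 0.07 0 0 0' && python3 -m handwheel '0.3 0 0 0 0 0 0; 0.3 0 0 0 0 0 0' && python3 - <<'E'
from plan import *
plan([(475.7,-150.7,14,-84.7)])
c=cap("top");
def box(x,y,z,a,l,w):
    u=np.array([np.cos(a),np.sin(a)]);v=np.array([-u[1],u[0]])
    return proj(c,[[*(np.array([x,y])+sx*u*l/2+sy*v*w/2),z] for sx,sy in((1,1),(1,-1),(-1,-1),(-1,1))])
crop(c,330,145,150,100,5,"pics/e.png",[box(.4693,-.1513,.038,np.radians(5.3),.06,.04)])
E
```

```text
time_s: 6.15
eef_pos: [0.475, -0.1509, 0.0194]
orientation: [0.0, 0.999, 0.046, -0.001]
force: [0.5, 0.3, -5.5]
gripper_width: 0.459
finger_force: 40.0
time_s: 6.35
eef_pos: [0.4767, -0.151, 0.0214]
orientation: [0.0, 0.999, 0.046, 0.001]
force: [0.0, 0.4, -6.6]
gripper_width: 0.452
finger_force: 40.0
now [ 476.7 -151.    21.4] t 6.35 grip 0.452 F [ 0.   0.4 -6.6]
(475.7, -150.7, 14, -84.7) -> -0.001 -0.0004 0.0074 0.01 -0.09 -0.07 | rows 0.1
```

View pics/e.png

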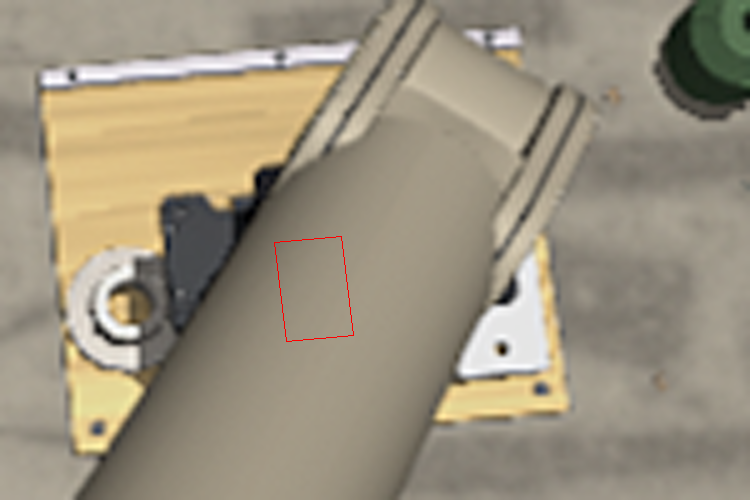

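The arm hides the block, so I'll lower it gently, release, retreat and measure.

```bash
python3 -m handwheel '0.3 0 0 0.003 0 0 0; 0.3 0 0 0.005 0 0 0; 0.3 0 0 0.006 0 0 0; 0.3 0 0 0.0065 0 0 0; 0.3 0 0 0.007 0 0 0' && python3 -m handwheel '0.3 0 0 0 0 0 0; 0.3 0 0 0 0 0 0'
```

```text
time_s: 6.9
eef_pos: [0.476, -0.1508, 0.0136]
orientation: [-0.0, 0.999, 0.045, -0.0]
force: [-3.1, 0.5, 5.4]
gripper_width: 0.453
finger_force: 40.0
time_s: 7.1
eef_pos: [0.476, -0.1508, 0.0136]
orientation: [-0.0, 0.999, 0.045, -0.0]
force: [-1.3, 0.8, -2.5]
gripper_width: 0.459
finger_force: 40.0
```

```bash
python3 -m handwheel '0.9 0 0 0 0 0 0; 0.9 0 0 0 0 0 0; 0.9 0 0 0 0 0 0; 0.9 0 0 0 0 0 0; 0.9 0 0 -0.01 0 0 0' && python3 -m handwheel '0.9 0 0 -0.04 0 0 0; 0.9 0 0 -0.09 0 0 0; 0.9 0 0 -0.13 0 0 0; 0.9 0 0 -0.13 0 0 0; 0.9 0 0 -0.13 0 0 0' && python3 - <<'E'
from plan import *
plan([(520,60,150,-48),(480,220,150,-15),(399,372,110,-10.8)])
E
```

```text
time_s: 7.6
eef_pos: [0.4753, -0.1506, 0.0232]
orientation: [-0.0, 0.999, 0.045, -0.001]
force: [0.2, 0.1, 0.6]
gripper_width: 0.824
finger_force: 0.0
time_s: 8.1
eef_pos: [0.4766, -0.1506, 0.1545]
orientation: [-0.001, 0.999, 0.046, 0.001]
force: [0.8, -0.8, -0.6]
gripper_width: 0.902
finger_force: 0.0
now [ 476.6 -150.6  154.5] t 8.1 grip 0.902 F [ 0.8 -0.8 -0.6]
(520, 60, 150, -48) -> 0.0624 -0.2057 0.0049 -0.02 -0.16 -36.77 | rows 4.3
(480, 220, 150, -15) -> 0.0773 -0.1457 0.0 0.0 0.0 -33.0 | rows 3.8
(399, 372, 110, -10.8) -> 0.1259 -0.1176 0.04 0.0 0.0 -4.2 | rows 3.5
```

```bash
python3 -m handwheel '1 0.062 -0.206 0.005 0 0 -36.8; 1 0.062 -0.206 0.005 0 0 -36.8; 1 0.062 -0.206 0.005 0 0 -36.8; 1 0.062 -0.206 0.005 0 0 -36.8; 1 0.062 -0.206 0.005 0 0 -36.8' && python3 -m handwheel '1 0.077 -0.146 0 0 0 -33; 1 0.077 -0.146 0 0 0 -33; 1 0.077 -0.146 0 0 0 -33; 1 0.077 -0.146 0 0 0 -33; 1 0.077 -0.146 0 0 0 -33' && python3 -m handwheel '1 0.126 -0.118 0.04 0 0 -4.2; 1 0.126 -0.118 0.04 0 0 -4.2; 1 0.126 -0.118 0.04 0 0 -4.2; 1 0.126 -0.118 0.04 0 0 -4.2; 1 0.126 -0.118 0.04 0 0 -4.2' && python3 -m handwheel '1 0 0 0 0 0 0; 1 0 0 0 0 0 0' && python3 - <<'E'
from plan import *
from fit import *
c=cap("top")
crop(c,330,145,150,100,5,"pics/f.png")
for t in(175,185):show("large",rect(c,(380,180,30,40),t,.038))
for t in(185,):show("base",rect(c,(414,178,28,46),t,.024));
plan([(398.9,372.2,60,-10.8),(398.9,372.2,4,-10.8)])
E
```

```text
time_s: 8.6
eef_pos: [0.5184, 0.0658, 0.147]
orientation: [-0.0, 0.931, 0.364, -0.001]
force: [-0.3, 0.4, 0.1]
gripper_width: 0.998
finger_force: 0.0
time_s: 9.1
eef_pos: [0.477, 0.2221, 0.1473]
orientation: [-0.0, 0.791, 0.612, -0.001]
force: [-0.2, -0.5, 0.4]
gripper_width: 1.001
finger_force: 0.0
time_s: 9.6
eef_pos: [0.3948, 0.3738, 0.1066]
orientation: [0.0, 0.77, 0.638, -0.002]
force: [0.0, 1.0, -0.1]
gripper_width: 1.001
finger_force: 0.0
time_s: 9.8
eef_pos: [0.3986, 0.3701, 0.1085]
orientation: [0.0, 0.772, 0.636, -0.0]
force: [0.5, -0.1, -0.3]
gripper_width: 0.999
finger_force: 0.0
large c 470.5 -151.2 size 60.5 41.1 long-axis ang 4.3
large c 470.4 -151.0 size 59.8 40.3 long-axis ang 4.1
base c 480.8 -261.5 size 119.9 55.5 long-axis ang 5.2
now [398.5 370.3 108.6] t 9.85 grip 1.0 F [ 1.1 -0.6 -0.6]
(398.9, 372.2, 60, -10.8) -> 0.0019 -0.0 0.0486 0.02 0.02 -0.24 | rows 1.0
(398.9, 372.2, 4, -10.8) -> 0.0 0.0 0.056 0.0 0.0 -0.0 | rows 1.1
```

View pics/f.png

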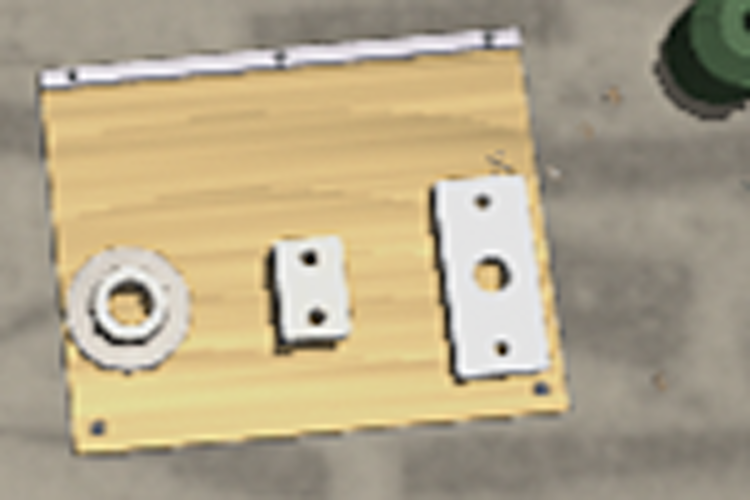

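The large block is placed at (470.5,-151.1), about 4–5° and aligned with the plate, within about 1 mm of the midpoint. Now I'll pick up the small block.

```bash
python3 -m handwheel '1 0.002 0 0.045 0 0 0; 1 0.002 0 0.07 0 0 0; 1 0.002 0 0.09 0 0 0; 1 0.002 0 0.103 0 0 0; 1 0.002 0 0.103 0 0 0' && python3 -m handwheel '0.3 0 0 0 0 0 0; 0.3 0 0 0 0 0 0; 0.3 0 0 0 0 0 0; 0.3 0 0 0 0 0 0; 0.3 0 0 0 0 0 0' 40 && python3 -m handwheel '0.3 0 0 0 0 0 0; 0.3 0 0 0 0 0 0; 0.3 0 0 0 0 0 0' && python3 -m handwheel '0.3 0 0 -0.01 0 0 0; 0.3 0 0 -0.03 0 0 0; 0.3 0 0 -0.06 0 0 0; 0.3 0 0 -0.10 0 0 0; 0.3 0 0 -0.10 0 0 0' && python3 - <<'E'
from plan import *
plan([(480,220,110,-15),(560,40,110,-48),(545.2,-144.5,100,-85.1)])
E
```

```text
time_s: 10.35
eef_pos: [0.3975, 0.3727, 0.0044]
orientation: [0.0, 0.771, 0.637, -0.001]
force: [-0.1, 0.2, 0.3]
gripper_width: 0.999
finger_force: 0.0
time_s: 10.85
eef_pos: [0.3976, 0.3745, 0.0059]
orientation: [-0.0, 0.77, 0.638, 0.0]
force: [-0.6, 0.6, 0.3]
gripper_width: 0.633
finger_force: 0.0
time_s: 11.15
eef_pos: [0.3977, 0.3743, 0.0056]
orientation: [0.0, 0.77, 0.637, 0.0]
force: [1.1, 0.5, -0.3]
gripper_width: 0.402
finger_force: 40.0
time_s: 11.65
eef_pos: [0.3997, 0.376, 0.1107]
orientation: [-0.001, 0.771, 0.637, 0.004]
force: [0.7, 1.0, -2.8]
gripper_width: 0.398
finger_force: 40.0
now [399.7 376.  110.7] t 11.65 grip 0.398 F [ 0.7  1.  -2.8]
(480, 220, 110, -15) -> -0.1382 0.1082 0.0001 0.16 -0.4 4.17 | rows 3.5
(560, 40, 110, -48) -> -0.1532 0.1239 0.0 0.0 0.0 33.0 | rows 3.9
(545.2, -144.5, 100, -85.1) -> -0.1345 0.1272 0.01 0.0 0.0 37.1 | rows 4.3
```

```bash
python3 -m handwheel '0.3 -0.138 0.108 0 0 0 4.2; 0.3 -0.138 0.108 0 0 0 4.2; 0.3 -0.138 0.108 0 0 0 4.2; 0.3 -0.138 0.108 0 0 0 4.2; 0.3 -0.138 0.108 0 0 0 4.2' && python3 -m handwheel '0.3 -0.153 0.124 0 0 0 33; 0.3 -0.153 0.124 0 0 0 33; 0.3 -0.153 0.124 0 0 0 33; 0.3 -0.153 0.124 0 0 0 33; 0.3 -0.153 0.124 0 0 0 33' && python3 -m handwheel '0.3 -0.134 0.127 0.01 0 0 37; 0.3 -0.134 0.127 0.01 0 0 37; 0.3 -0.134 0.127 0.01 0 0 37; 0.3 -0.134 0.127 0.01 0 0 37; 0.3 -0.134 0.127 0.01 0 0 37'  && python3 -m handwheel '0.3 0 0 0 0 0 0; 0.3 0 0 0 0 0 0; 0.3 0 0 0 0 0 0' && python3 - <<'E'
from plan import *
plan([(546,-144.5,50,-85.1),(546,-144.5,20,-85.1)])
E
```

```text
time_s: 12.15
eef_pos: [0.4791, 0.2135, 0.1052]
orientation: [0.001, 0.795, 0.606, -0.001]
force: [0.4, -0.2, -4.1]
gripper_width: 0.4
finger_force: 40.0
time_s: 12.65
eef_pos: [0.559, 0.0315, 0.1055]
orientation: [0.002, 0.936, 0.352, -0.0]
force: [0.5, -0.9, -3.8]
gripper_width: 0.396
finger_force: 40.0
time_s: 13.15
eef_pos: [0.5414, -0.1508, 0.0952]
orientation: [0.001, 0.999, 0.037, -0.001]
force: [0.6, 0.9, -4.1]
gripper_width: 0.401
finger_force: 40.0
time_s: 13.45
eef_pos: [0.5437, -0.1438, 0.0952]
orientation: [-0.0, 0.999, 0.046, -0.0]
force: [-0.1, 0.8, -4.4]
gripper_width: 0.398
finger_force: 40.0
now [ 543.7 -143.8   95.2] t 13.45 grip 0.398 F [-0.1  0.8 -4.4]
(546, -144.5, 50, -85.1) -> 0.0023 0.001 0.0452 -0.05 0.02 0.32 | rows 0.9
(546, -144.5, 20, -85.1) -> 0.0 0.0 0.03 0.0 0.0 -0.0 | rows 0.6
```

```bash
python3 -m handwheel '0.3 0.002 0.001 0.03 0 0 0.3; 0.3 0.002 0.001 0.05 0 0 0.3; 0.3 0.002 0.001 0.065 0 0 0.3; 0.3 0.002 0.001 0.075 0 0 0.3; 0.3 0.002 0.001 0.075 0 0 0.3' && python3 -m handwheel '0.3 0 0 0 0 0 0; 0.3 0 0 0 0 0 0; 0.3 0 0 0 0 0 0' && python3 - <<'E'
from plan import *
plan([(546,-144.5,13.5,-85.1)])
E
```

```text
time_s: 13.95
eef_pos: [0.545, -0.1458, 0.0196]
orientation: [-0.0, 0.999, 0.041, -0.001]
force: [0.2, -0.3, -3.4]
gripper_width: 0.399
finger_force: 40.0
time_s: 14.25
eef_pos: [0.546, -0.1464, 0.0213]
orientation: [-0.0, 0.999, 0.041, 0.001]
force: [0.1, -0.5, -4.7]
gripper_width: 0.396
finger_force: 40.0
now [ 546.  -146.4   21.3] t 14.25 grip 0.396 F [ 0.1 -0.5 -4.7]
(546, -144.5, 13.5, -85.1) -> 0.0001 -0.0019 0.0078 0.0 -0.07 -0.19 | rows 0.2
```

```bash
python3 -m handwheel '0.3 0 -0.0015 0.003 0 0 -0.2; 0.3 0 -0.0015 0.005 0 0 -0.2; 0.3 0 -0.0015 0.006 0 0 -0.2; 0.3 0 -0.0015 0.007 0 0 -0.2; 0.3 0 -0.0015 0.0075 0 0 -0.2' && python3 -m handwheel '0.3 0 0 0 0 0 0; 0.3 0 0 0 0 0 0'
```

```text
time_s: 14.75
eef_pos: [0.5453, -0.1447, 0.0136]
orientation: [-0.0, 0.999, 0.043, -0.0]
force: [-5.9, 2.8, 13.0]
gripper_width: 0.399
finger_force: 40.0
time_s: 14.95
eef_pos: [0.5453, -0.1447, 0.0136]
orientation: [-0.0, 0.999, 0.043, -0.0]
force: [-4.2, 2.5, 7.6]
gripper_width: 0.4
finger_force: 40.0
```

```bash
python3 -m handwheel '0.9 0 0 0 0 0 0; 0.9 0 0 0 0 0 0; 0.9 0 0 0 0 0 0; 0.9 0 0 0 0 0 0; 0.9 0 0 -0.01 0 0 0' && python3 -m handwheel '1 0 0 -0.04 0 0 0; 1 0 0 -0.09 0 0 0; 1 0 0 -0.13 0 0 0; 1 0 0 -0.13 0 0 0; 1 0 0 -0.13 0 0 0' && python3 - <<'E'
from plan import *
plan([(540,60,150,-97),(395.8,224.4,100,-107.3)])
E
```

```text
time_s: 15.45
eef_pos: [0.5446, -0.1446, 0.0224]
orientation: [-0.0, 0.999, 0.043, -0.001]
force: [-0.4, 0.4, -0.0]
gripper_width: 0.768
finger_force: 0.0
time_s: 15.95
eef_pos: [0.5458, -0.1448, 0.1541]
orientation: [-0.0, 0.999, 0.043, 0.001]
force: [-0.5, 0.6, -0.3]
gripper_width: 0.994
finger_force: 0.0
now [ 545.8 -144.8  154.1] t 15.95 grip 0.994 F [-0.5  0.6 -0.3]
(540, 60, 150, -97) -> 0.0117 -0.2045 0.0043 -0.04 -0.12 11.92 | rows 4.1
(395.8, 224.4, 100, -107.3) -> -0.1632 -0.1456 0.05 0.0 0.0 10.3 | rows 4.5
```

```bash
python3 -m handwheel '1 0.012 -0.204 0.004 0 0 12; 1 0.012 -0.204 0.004 0 0 12; 1 0.012 -0.204 0.004 0 0 12; 1 0.012 -0.204 0.004 0 0 12; 1 0.012 -0.204 0.004 0 0 12' && python3 -m handwheel '1 -0.163 -0.146 0.05 0 0 10.3; 1 -0.163 -0.146 0.05 0 0 10.3; 1 -0.163 -0.146 0.05 0 0 10.3; 1 -0.163 -0.146 0.05 0 0 10.3; 1 -0.163 -0.146 0.05 0 0 10.3' && python3 -m handwheel '1 0 0 0 0 0 0; 1 0 0 0 0 0 0; 1 0 0 0 0 0 0' && python3 - <<'E'
from plan import *
from fit import *
c=cap("top")
show("large",rect(c,(380,180,30,40),180,.038));show("small",rect(c,(380,158,30,28),180,.036))
crop(c,330,145,150,100,5,"pics/g.png")
plan([(395.8,224.4,50,-107.3),(395.8,224.4,4,-107.3)])
E
```

```text
time_s: 16.45
eef_pos: [0.5387, 0.0668, 0.1474]
orientation: [-0.0, 0.998, -0.057, -0.001]
force: [0.1, 0.1, 0.7]
gripper_width: 1.002
finger_force: 0.0
time_s: 16.95
eef_pos: [0.3929, 0.226, 0.0975]
orientation: [0.001, 0.989, -0.15, -0.001]
force: [-0.3, 0.6, 0.4]
gripper_width: 0.998
finger_force: 0.0
time_s: 17.25
eef_pos: [0.3967, 0.2234, 0.099]
orientation: [0.0, 0.988, -0.152, 0.0]
force: [0.3, -0.1, 0.8]
gripper_width: 0.998
finger_force: 0.0
large c 470.3 -151.1 size 59.9 40.6 long-axis ang 4.7
small c 543.7 -144.6 size 49.0 35.2 long-axis ang 5.1
now [396.9 223.2  99.1] t 17.3 grip 0.998 F [ 0.1 -0.1 -0. ]
(395.8, 224.4, 50, -107.3) -> -0.0015 -0.0008 0.0491 0.02 -0.03 -0.23 | rows 1.0
(395.8, 224.4, 4, -107.3) -> 0.0 0.0 0.046 0.0 0.0 0.0 | rows 0.9
```

View pics/g.png

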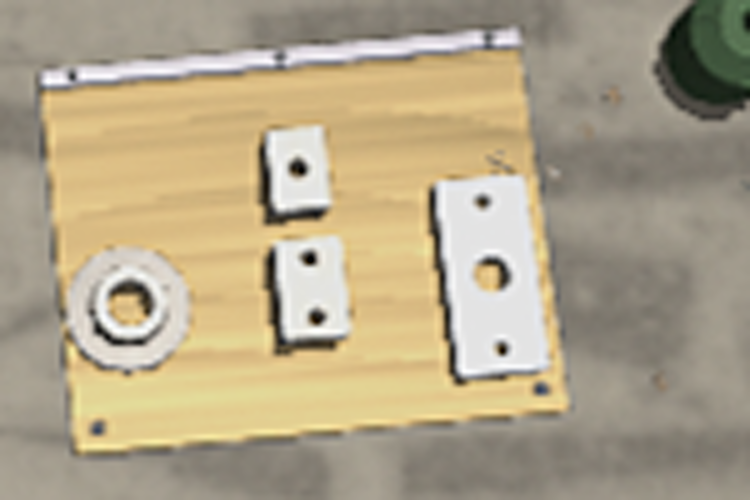

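The small block is in line behind the large one (centres 73.7 mm apart, gap about 19 mm, same yaw). Next is the top plate.

```bash
python3 -m handwheel '1 -0.0015 -0.001 0.04 0 0 0; 1 -0.0015 -0.001 0.07 0 0 0; 1 -0.0015 -0.001 0.085 0 0 0; 1 -0.0015 -0.001 0.095 0 0 0; 1 -0.0015 -0.001 0.0965 0 0 0' && python3 -m handwheel '0.5 0 0 0 0 0 0; 0.5 0 0 0 0 0 0; 0.5 0 0 0 0 0 0; 0.5 0 0 0 0 0 0; 0.5 0 0 0 0 0 0' 40 && python3 -m handwheel '0.5 0 0 0 0 0 0; 0.5 0 0 0 0 0 0' && python3 -m handwheel '0.5 0 0 -0.01 0 0 0; 0.5 0 0 -0.03 0 0 0; 0.5 0 0 -0.06 0 0 0; 0.5 0 0 -0.10 0 0 0; 0.5 0 0 -0.10 0 0 0' && python3 - <<'E'
from plan import *
plan([(480,80,110,-99),(520,-90,110,-90),(480.8,-261.5,100,-84.75)])
E
```

```text
time_s: 17.8
eef_pos: [0.3955, 0.2246, 0.002]
orientation: [0.001, 0.988, -0.152, 0.0]
force: [-0.4, 0.8, 0.8]
gripper_width: 0.998
finger_force: 0.0
time_s: 18.3
eef_pos: [0.3949, 0.2258, 0.0028]
orientation: [-0.0, 0.989, -0.151, -0.0]
force: [-0.7, -3.6, 1.7]
gripper_width: 0.631
finger_force: 2.3
time_s: 18.5
eef_pos: [0.3949, 0.2258, 0.0027]
orientation: [-0.0, 0.989, -0.151, -0.0]
force: [-3.0, -2.2, 6.3]
gripper_width: 0.628
finger_force: 40.0
time_s: 19.0
eef_pos: [0.3966, 0.2282, 0.1062]
orientation: [-0.004, 0.989, -0.151, 0.0]
force: [-0.7, 1.4, -3.9]
gripper_width: 0.629
finger_force: 40.0
now [396.6 228.2 106.2] t 19.0 grip 0.629 F [-0.7  1.4 -3.9]
(480, 80, 110, -99) -> 0.1237 0.1166 -0.0047 -0.44 -0.02 -8.31 | rows 3.4
(520, -90, 110, -90) -> 0.0661 0.1616 0.0 0.0 0.0 -9.0 | rows 3.5
(480.8, -261.5, 100, -84.75) -> -0.0392 0.1715 0.01 0.0 0.0 -5.25 | rows 3.5
```

```bash
python3 -m handwheel '0.5 0.124 0.117 -0.005 0 0 -8.3; 0.5 0.124 0.117 -0.005 0 0 -8.3; 0.5 0.124 0.117 -0.005 0 0 -8.3; 0.5 0.124 0.117 -0.005 0 0 -8.3; 0.5 0.124 0.117 -0.005 0 0 -8.3' && python3 -m handwheel '0.5 0.066 0.162 0 0 0 -9; 0.5 0.066 0.162 0 0 0 -9; 0.5 0.066 0.162 0 0 0 -9; 0.5 0.066 0.162 0 0 0 -9; 0.5 0.066 0.162 0 0 0 -9' && python3 -m handwheel '0.5 -0.039 0.172 0.01 0 0 -5.2; 0.5 -0.039 0.172 0.01 0 0 -5.2; 0.5 -0.039 0.172 0.01 0 0 -5.2; 0.5 -0.039 0.172 0.01 0 0 -5.2; 0.5 -0.039 0.172 0.01 0 0 -5.2' && python3 -m handwheel '0.5 0 0 0 0 0 0; 0.5 0 0 0 0 0 0; 0.5 0 0 0 0 0 0; 0.5 0 0 0 0 0 0' && python3 - <<'E'
from plan import *
plan([(479.6,-261.6,40,-84.8),(479.6,-261.6,27,-84.8)])
E
```

```text
time_s: 19.5
eef_pos: [0.4795, 0.072, 0.1073]
orientation: [0.001, 0.997, -0.083, 0.0]
force: [-0.2, -0.6, -3.9]
gripper_width: 0.625
finger_force: 40.0
time_s: 20.0
eef_pos: [0.5174, -0.0984, 0.1071]
orientation: [0.001, 1.0, -0.004, -0.0]
force: [0.0, 0.3, -3.0]
gripper_width: 0.627
finger_force: 40.0
time_s: 20.5
eef_pos: [0.4763, -0.2687, 0.0969]
orientation: [0.001, 0.999, 0.041, -0.001]
force: [0.8, 0.5, -2.5]
gripper_width: 0.631
finger_force: 40.0
time_s: 20.9
eef_pos: [0.4792, -0.2639, 0.0974]
orientation: [-0.0, 0.999, 0.046, 0.0]
force: [0.9, -1.2, -3.0]
gripper_width: 0.626
finger_force: 40.0
now [ 479.2 -263.9   97.4] t 20.9 grip 0.626 F [ 0.9 -1.2 -3. ]
(479.6, -261.6, 40, -84.8) -> 0.0006 -0.0022 0.0574 -0.03 -0.0 0.02 | rows 1.1
(479.6, -261.6, 27, -84.8) -> 0.0 0.0 0.013 0.0 0.0 0.0 | rows 0.3
```

```bash
python3 -m handwheel '0.5 0.0005 -0.002 0.03 0 0 0; 0.5 0.0005 -0.002 0.05 0 0 0; 0.5 0.0005 -0.002 0.06 0 0 0; 0.5 0.0005 -0.002 0.063 0 0 0; 0.5 0.0005 -0.002 0.063 0 0 0' && for i in 1 2 3; do python3 -m handwheel '0.5 0 0 0 0 0 0; 0.5 0 0 0 0 0 0' | grep -E "eef|orien"; done; python3 - <<'E'
from plan import *
from fit import *
c=cap("side");crop(c,315,225,100,70,7,"pics/h.png")
plan([(479.6,-261.6,27,-84.8)])
E
```

```text
time_s: 21.4
eef_pos: [0.4792, -0.2632, 0.0348]
orientation: [0.0, 0.999, 0.045, 0.0]
force: [0.2, -0.6, -3.0]
gripper_width: 0.626
finger_force: 40.0
eef_pos: [0.4796, -0.2633, 0.0353]
orientation: [0.0, 0.999, 0.045, 0.001]
eef_pos: [0.4792, -0.2631, 0.0348]
orientation: [-0.0, 0.999, 0.045, 0.0]
eef_pos: [0.479, -0.2631, 0.0346]
orientation: [-0.0, 0.999, 0.045, 0.0]
now [ 479.  -263.1   34.5] t 22.05 grip 0.625 F [-0.3  0.1 -4.1]
(479.6, -261.6, 27, -84.8) -> 0.0008 -0.0014 0.0075 -0.01 -0.0 -0.09 | rows 0.2
```

View pics/h.png

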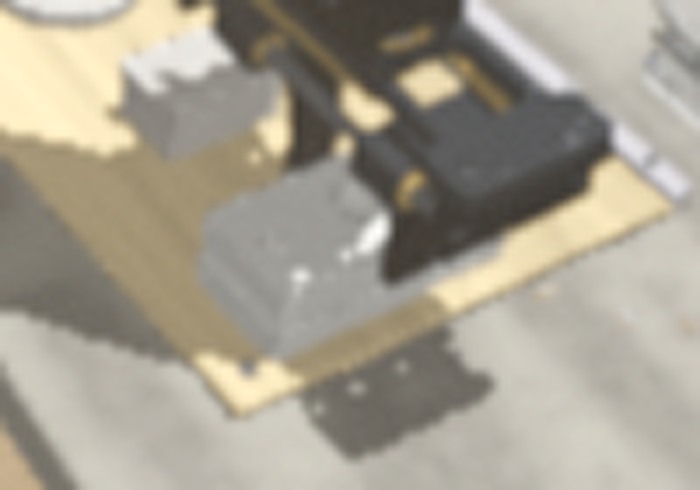

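The side crop shows the plate held just over the lower one and nearly aligned (corner near (200,260)). I'll make a small correction and lower it.

```bash
python3 -m handwheel '0.5 0.0006 -0.0015 0.002 0 0 0; 0.5 0.0006 -0.0015 0.004 0 0 0; 0.5 0.0006 -0.0015 0.006 0 0 0; 0.5 0.0006 -0.0015 0.006 0 0 0; 0.5 0.0006 -0.0015 0.006 0 0 0' && python3 -m handwheel '0.5 0 0 0 0 0 0; 0.5 0 0 0.001 0 0 0; 0.5 0 0 0.0015 0 0 0; 0.5 0 0 0.0015 0 0 0'
```

```text
time_s: 22.55
eef_pos: [0.4794, -0.2616, 0.0284]
orientation: [-0.0, 0.999, 0.044, -0.0]
force: [1.0, 0.5, -3.8]
gripper_width: 0.63
finger_force: 40.0
time_s: 22.95
eef_pos: [0.4794, -0.2615, 0.0269]
orientation: [-0.0, 0.999, 0.045, -0.0]
force: [-0.1, -0.1, -3.0]
gripper_width: 0.63
finger_force: 40.0
```

```bash
python3 -m handwheel '0.85 0 0 0 0 0 0; 0.85 0 0 0 0 0 0; 0.85 0 0 0 0 0 0; 0.85 0 0 -0.005 0 0 0; 0.85 0 0 -0.02 0 0 0' && python3 -m handwheel '1 0 0 -0.06 0 0 0; 1 0 0 -0.11 0 0 0; 1 0 0 -0.15 0 0 0; 1 0 0 -0.15 0 0 0; 1 0 0 -0.15 0 0 0' && python3 - <<'E'
from plan import *
c=cap("top")
print("green",(ray(c,[[179.5,191.5],[192,194.5],[174,207],[187,210.5]],.028)*1e3).round())
print("clamp L edge, drawer bottom corners",(ray(c,[[228,155],[228,188],[146,158],[206,155],[206,145]],0.0)*1e3).round())
print(proj(c,[[.523,.412,.08],[.523,.507,.08],[.523,.317,.08]]))
plan([(540,-60,170,-75),(550,160,170,-75),(523,350,170,-75)])
crop(c,130,120,160,110,5,"pics/i.png")
E
```

```text
time_s: 23.45
eef_pos: [0.4787, -0.2613, 0.047]
orientation: [-0.0, 0.999, 0.044, -0.001]
force: [-0.2, -0.5, 0.9]
gripper_width: 0.843
finger_force: 0.0
time_s: 23.95
eef_pos: [0.48, -0.2618, 0.1988]
orientation: [-0.0, 0.999, 0.045, 0.002]
force: [0.2, 0.3, -0.9]
gripper_width: 1.002
finger_force: 0.0
green [[503. 494.  28.]
 [493. 455.  28.]
 [455. 508.  28.]
 [444. 468.  28.]]
clamp L edge, drawer bottom corners [[626. 359.   0.]
 [519. 354.   0.]
 [616. 620.   0.]
 [626. 429.   0.]
 [659. 431.   0.]]
[[200.87004577 181.41627779]
 [168.65290643 181.37865243]
 [233.18908517 181.45402215]]
now [ 479.4 -261.4  197.4] t 24.0 grip 0.999 F [-0.3  0.5 -0.9]
(540, -60, 170, -75) -> 0.0783 -0.1952 0.0276 -0.03 -0.05 -9.89 | rows 4.2
(550, 160, 170, -75) -> 0.0666 -0.2099 0.0 0.0 0.0 0.0 | rows 4.4
(523, 350, 170, -75) -> 0.0231 -0.1905 0.0 0.0 0.0 0.0 | rows 3.8
```

View pics/i.png

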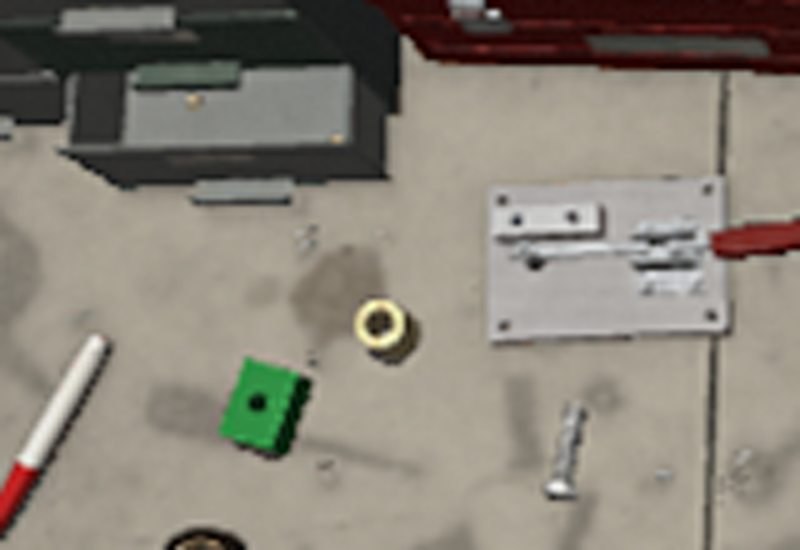

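The plate looks released; the bushing is at crop (382,324), clear of the green block, with the drawer at x≈612. A 75° closing direction suits it. I'll refine the bushing and hub centres and check the plate stack.

```bash
python3 -m handwheel '1 0.078 -0.195 0.027 0 0 10; 1 0.078 -0.195 0.027 0 0 10; 1 0.078 -0.195 0.027 0 0 10; 1 0.078 -0.195 0.027 0 0 10; 1 0.078 -0.195 0.027 0 0 10' && python3 - <<'E'
from plan import *
from fit import *
c=cap("top")
def circ(box,thr,z,chan):
    P=rect(c,box,thr,z,chan)*1e3; 
    e=cv2.fitEllipse(P.astype(np.float32)); m=cv2.minEnclosingCircle(P.astype(np.float32)); print(thr,np.round(e[0],1),np.round(e[1],1),np.round(m[0],1),round(2*m[1],1))
for t in(185,200,215):circ((197,176,18,17),t,.035,0)
for t in(190,205):circ((347,196,17,17),t,.040,2)
for t in(130,145):circ((340,190,31,33),t,.022,2)
for t in(180,195):show("top",rect(c,(412,174,32,50),t,.040))
show("large",rect(c,(380,180,30,40),180,.038));show("small",rect(c,(380,158,30,28),180,.036))
plan([(550,160,170,-105),(523,350,170,-105)])
crop(c,330,145,160,110,5,"pics/j.png")
E
```

```text
time_s: 24.5
eef_pos: [0.5399, -0.0541, 0.168]
orientation: [-0.0, 0.999, -0.039, -0.002]
force: [-0.5, 0.9, -0.1]
gripper_width: 1.0
finger_force: 0.0
185 [524.1 413.7] [28.3 29.3] [524.4 414. ] 30.7
200 [524.1 413.7] [27.2 27.9] [524.1 413.7] 29.2
215 [524.2 413.6] [24. 25.] [524.1 413.8] 27.7Traceback (most recent call last):
  File "<stdin>", line 8, in <module>
  File "<stdin>", line 5, in circ
  File "fit.py", line 8, in rect
    k=max(cs,key=cv2.contourArea)[:,0,:]
      ~~~^^^^^^^^^^^^^^^^^^^^^^^^
ValueError: max() iterable argument is empty
```

```bash
python3 - <<'E'
from plan import *
plan([(550,160,170,-105),(524,350,170,-105)])
E
```

```text
now [540.1 -54.2 168. ] t 24.55 grip 1.0 F [ 0.6  2.  -0.7]
(550, 160, 170, -105) -> -0.0068 -0.2143 -0.0019 0.02 0.19 10.53 | rows 4.3
(524, 350, 170, -105) -> -0.0743 -0.1768 0.0 0.0 0.0 -0.0 | rows 3.8
```

```bash
python3 -m handwheel '1 -0.007 -0.214 0 0 0 10.5; 1 -0.007 -0.214 0 0 0 10.5; 1 -0.007 -0.214 0 0 0 10.5; 1 -0.007 -0.214 0 0 0 10.5; 1 -0.007 -0.214 0 0 0 10.5' && python3 -m handwheel '1 -0.074 -0.177 0 0 0 0; 1 -0.074 -0.177 0 0 0 0; 1 -0.074 -0.177 0 0 0 0; 1 -0.074 -0.177 0 0 0 0; 1 -0.074 -0.177 0 0 0 0' && python3 -m handwheel '1 0 0 0 0 0 0; 1 0 0 0 0 0 0; 1 0 0 0 0 0 0' && python3 - <<'E'
from plan import *
from fit import *
c=cap("top")
def circ(box,thr,z,chan):
    P=rect(c,box,thr,z,chan)*1e3; 
    e=cv2.fitEllipse(P.astype(np.float32)); m=cv2.minEnclosingCircle(P.astype(np.float32)); print(thr,np.round(e[0],1),np.round(e[1],1),np.round(m[0],1),round(2*m[1],1))
for t in(190,205):circ((347,196,17,17),t,.040,2)
for t in(130,145):circ((340,190,31,33),t,.022,2)
for t in(180,195):show("top",rect(c,(412,174,34,50),t,.040))
show("large",rect(c,(380,180,30,40),180,.038));show("small",rect(c,(380,158,30,28),180,.036))
plan([(524.1,413.7,110,-105),(524.1,413.7,8,-105)])
crop(c,330,145,160,110,5,"pics/j.png")
E
```

```text
time_s: 25.05
eef_pos: [0.5502, 0.1587, 0.1688]
orientation: [0.0, 0.991, -0.131, -0.001]
force: [0.0, -0.4, -0.1]
gripper_width: 0.997
finger_force: 0.0
time_s: 25.55
eef_pos: [0.5245, 0.3494, 0.1684]
orientation: [0.0, 0.992, -0.13, -0.001]
force: [-0.7, 0.2, 0.4]
gripper_width: 1.002
finger_force: 0.0
time_s: 25.85
eef_pos: [0.5274, 0.3414, 0.1702]
orientation: [0.0, 0.991, -0.136, 0.0]
force: [0.4, 0.0, 1.2]
gripper_width: 1.0
finger_force: 0.0
190 [466.9 -41.7] [48.9 52.3] [468.2 -40.9] 56.9
205 [461.2 -42.9] [39.9 42. ] [461.3 -43.4] 44.5
130 [458.4 -42.9] [100.  104.1] [459.3 -41.6] 136.2
145 [460.1 -42.3] [75.3 76.8] [459.3 -42.6] 79.7
top c 481.2 -261.6 size 120.6 56.1 long-axis ang 5.1
top c 481.3 -261.6 size 119.5 55.0 long-axis ang 5.1
large c 470.3 -151.1 size 59.9 40.6 long-axis ang 4.7
small c 543.7 -144.6 size 49.0 35.2 long-axis ang 5.1
now [527.3 341.9 170.2] t 25.9 grip 0.999 F [-0.1 -0.9  0.2]
(524.1, 413.7, 110, -105) -> -0.0223 -0.0683 0.0602 -0.01 0.0 -0.55 | rows 1.9
(524.1, 413.7, 8, -105) -> 0.0 0.0 0.102 0.0 0.0 -0.0 | rows 2.0
```

View pics/j.png

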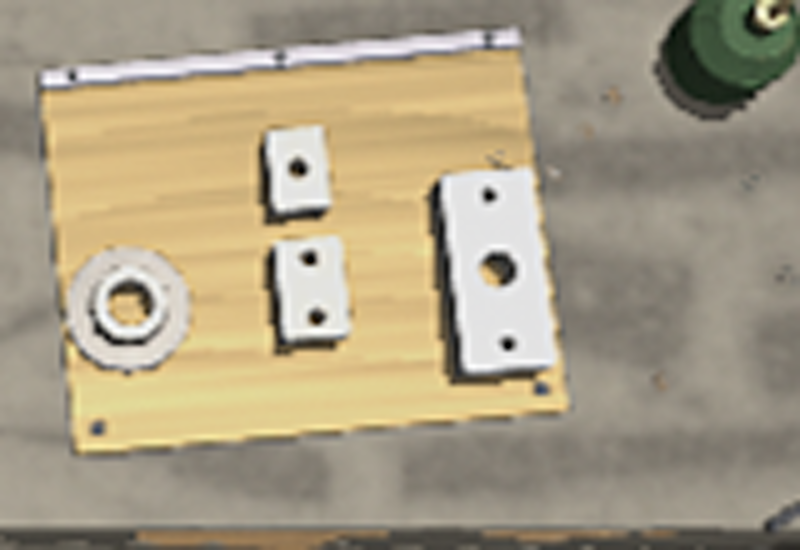

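The top plate sits at (481.2,-261.6) at 5.1°, against the lower one's (480.8,-261.5) at 5.2°, so it's flush. The flange is at (460.3,-42.4), which is 220 mm from the plate as given. Now the bushing.

```bash
python3 -m handwheel '1 -0.022 -0.068 0.03 0 0 0; 1 -0.022 -0.068 0.06 0 0 0; 1 -0.022 -0.068 0.09 0 0 0; 1 -0.022 -0.068 0.11 0 0 0; 1 -0.022 -0.068 0.11 0 0 0' && python3 -m handwheel '1 0 0 0 0 0 0; 1 0 0 0 0 0 0; 1 0 0 0 0 0 0' && python3 - <<'E'
from plan import *
plan([(524.1,413.7,8,-105)])
E
```

```text
time_s: 26.4
eef_pos: [0.5223, 0.4134, 0.0572]
orientation: [0.002, 0.991, -0.134, -0.001]
force: [-0.3, -1.1, -0.7]
gripper_width: 0.993
finger_force: 0.0
time_s: 26.7
eef_pos: [0.5243, 0.4154, 0.0616]
orientation: [-0.001, 0.991, -0.134, 0.001]
force: [-0.9, -0.3, 0.4]
gripper_width: 0.999
finger_force: 0.0
now [524.3 415.4  61.6] t 26.7 grip 0.999 F [-0.9 -0.3  0.4]
(524.1, 413.7, 8, -105) -> 0.0002 0.0018 0.0536 -0.12 -0.05 -0.41 | rows 1.1
```

```bash
python3 -m handwheel '1 0 0.0015 0.02 0 0 0; 1 0 0.0015 0.035 0 0 0; 1 0 0.0015 0.045 0 0 0; 1 0 0.0015 0.053 0 0 0; 1 0 0.0015 0.053 0 0 0' && python3 -m handwheel '1 0 0 0 0 0 0; 0.2 0 0 0 0 0 0; 0.2 0 0 0 0 0 0; 0.2 0 0 0 0 0 0; 0.2 0 0 0 0 0 0' 20 && python3 -m handwheel '0.2 0 0 0 0 0 0; 0.2 0 0 0 0 0 0; 0.2 0 0 0 0 0 0; 0.2 0 0 0 0 0 0; 0.2 0 0 0 0 0 0' && python3 -m handwheel '0.2 0 0 -0.01 0 0 0; 0.2 0 0 -0.03 0 0 0; 0.2 0 0 -0.06 0 0 0; 0.2 0 0 -0.10 0 0 0; 0.2 0 0 -0.13 0 0 0' && python3 - <<'E'
from plan import *
plan([(540,210,140,-105),(530,30,140,-105),(460.3,-42.4,110,-105)])
E
```

```text
time_s: 27.2
eef_pos: [0.5227, 0.4134, 0.0061]
orientation: [0.001, 0.991, -0.134, -0.0]
force: [-0.4, 0.4, -0.4]
gripper_width: 0.997
finger_force: 0.0
time_s: 27.7
eef_pos: [0.5232, 0.4138, 0.0072]
orientation: [-0.0, 0.991, -0.134, 0.0]
force: [0.4, 0.7, -0.2]
gripper_width: 0.721
finger_force: 0.0
time_s: 28.2
eef_pos: [0.5231, 0.4137, 0.0071]
orientation: [-0.0, 0.991, -0.134, -0.0]
force: [-0.2, -1.5, -0.1]
gripper_width: 0.332
finger_force: 20.0
time_s: 28.7
eef_pos: [0.5239, 0.4136, 0.1412]
orientation: [-0.001, 0.991, -0.134, 0.001]
force: [0.8, 0.6, -1.3]
gripper_width: 0.339
finger_force: 20.0
now [523.9 413.6 141.2] t 28.7 grip 0.339 F [ 0.8  0.6 -1.3]
(540, 210, 140, -105) -> 0.0696 0.192 0.0009 -0.12 -0.1 -0.43 | rows 4.1
(530, 30, 140, -105) -> 0.0369 0.1765 0.0 0.0 0.0 -0.0 | rows 3.6
(460.3, -42.4, 110, -105) -> -0.0486 0.088 0.03 0.0 0.0 -0.0 | rows 2.1
```

```bash
python3 -m handwheel '0.2 0.07 0.192 0 0 0 0; 0.2 0.07 0.192 0 0 0 0; 0.2 0.07 0.192 0 0 0 0; 0.2 0.07 0.192 0 0 0 0; 0.2 0.07 0.192 0 0 0 0' && python3 -m handwheel '0.2 0.037 0.176 0 0 0 0; 0.2 0.037 0.176 0 0 0 0; 0.2 0.037 0.176 0 0 0 0; 0.2 0.037 0.176 0 0 0 0; 0.2 0.037 0.176 0 0 0 0' && python3 -m handwheel '0.2 -0.049 0.088 0.03 0 0 0; 0.2 -0.049 0.088 0.03 0 0 0; 0.2 -0.049 0.088 0.03 0 0 0; 0.2 -0.049 0.088 0.03 0 0 0; 0.2 -0.049 0.088 0.03 0 0 0' && python3 -m handwheel '0.2 0 0 0 0 0 0; 0.2 0 0 0 0 0 0; 0.2 0 0 0 0 0 0' && python3 - <<'E'
from plan import *
plan([(459.4,-42.1,56,-105)])
E
```

```text
time_s: 29.2
eef_pos: [0.5408, 0.2018, 0.1393]
orientation: [-0.0, 0.99, -0.139, 0.001]
force: [0.6, -0.0, 0.2]
gripper_width: 0.332
finger_force: 20.0
time_s: 29.7
eef_pos: [0.5284, 0.0251, 0.1387]
orientation: [-0.001, 0.99, -0.138, 0.001]
force: [0.8, 0.5, -1.5]
gripper_width: 0.332
finger_force: 20.0
time_s: 30.2
eef_pos: [0.4593, -0.0401, 0.108]
orientation: [-0.001, 0.991, -0.133, 0.001]
force: [-0.6, -0.5, -1.0]
gripper_width: 0.339
finger_force: 20.0
time_s: 30.5
eef_pos: [0.4584, -0.0412, 0.1072]
orientation: [0.001, 0.991, -0.134, 0.0]
force: [-0.2, 0.0, -1.4]
gripper_width: 0.333
finger_force: 20.0
now [458.4 -41.2 107.2] t 30.5 grip 0.333 F [-0.2  0.  -1.4]
(459.4, -42.1, 56, -105) -> 0.0011 0.0005 0.0512 0.06 -0.02 -0.37 | rows 1.0
```

```bash
python3 -m handwheel '0.2 0.001 0.0005 0.02 0 0 0; 0.2 0.001 0.0005 0.035 0 0 0; 0.2 0.001 0.0005 0.045 0 0 0; 0.2 0.001 0.0005 0.051 0 0 0; 0.2 0.001 0.0005 0.051 0 0 0' && python3 -m handwheel '0.2 0 0 0 0 0 0; 0.2 0 0 0 0 0 0; 0.2 0 0 0 0 0 0; 0.2 0 0 0 0 0 0' && python3 - <<'E'
from plan import *
plan([(459.4,-42.1,48,-105)])
c=cap("side");crop(c,290,180,70,60,8,"pics/k.png")
E
```

```text
time_s: 31.0
eef_pos: [0.4586, -0.0424, 0.0557]
orientation: [0.0, 0.991, -0.134, -0.0]
force: [0.4, 0.7, -1.4]
gripper_width: 0.332
finger_force: 20.0
time_s: 31.4
eef_pos: [0.459, -0.0419, 0.0563]
orientation: [-0.0, 0.991, -0.134, 0.0]
force: [-0.1, -0.2, -1.1]
gripper_width: 0.333
finger_force: 20.0
now [459.  -41.9  56.3] t 31.4 grip 0.333 F [-0.1 -0.2 -1.1]
(459.4, -42.1, 48, -105) -> 0.0004 0.0001 0.0083 -0.04 -0.02 -0.38 | rows 0.2
```

View pics/k.png

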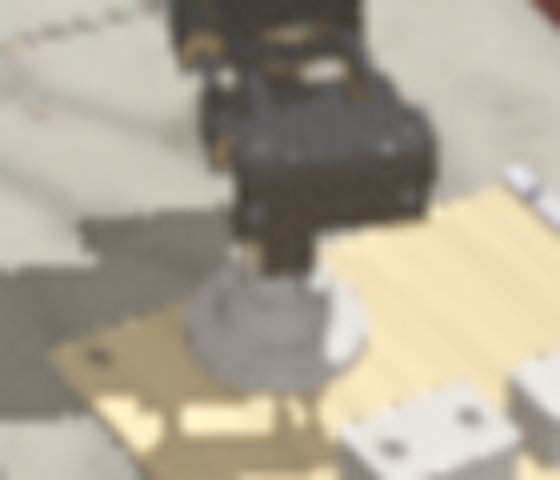

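The bushing is over the hub (around (275,280)) and still clear of it. I'll lower about 9 mm, watching the force, then release.

```bash
python3 -m handwheel '0.2 0.0004 0 0.003 0 0 0; 0.2 0.0004 0 0.006 0 0 0; 0.2 0.0004 0 0.008 0 0 0; 0.2 0.0004 0 0.0085 0 0 0; 0.2 0.0004 0 0.0085 0 0 0' && python3 -m handwheel '0.2 0 0 0 0 0 0; 0.2 0 0 0.0005 0 0 0; 0.2 0 0 0.0005 0 0 0'
```

```text
time_s: 31.95
eef_pos: [0.4591, -0.0423, 0.0474]
orientation: [0.0, 0.991, -0.134, -0.0]
force: [0.2, -0.7, -0.5]
gripper_width: 0.338
finger_force: 20.0
time_s: 32.25
eef_pos: [0.4593, -0.0422, 0.047]
orientation: [-0.0, 0.991, -0.134, 0.0]
force: [-0.7, 0.5, -1.7]
gripper_width: 0.332
finger_force: 20.0
```

```bash
python3 -m handwheel '0.2 0 0 0.0004 0 0 0; 0.5 0 0 0.0004 0 0 0; 0.7 0 0 0.0004 0 0 0; 0.7 0 0 0.0004 0 0 0; 0.7 0 0 0.0004 0 0 0' && python3 -m handwheel '0.7 0 0 -0.02 0 0 0; 0.7 0 0 -0.05 0 0 0; 0.7 0 0 -0.1 0 0 0; 0.7 0 0 -0.15 0 0 0; 0.7 0 0 -0.15 0 0 0' && python3 - <<'E'
from plan import *
plan([(480,180,200,-105)])
E
```

```text
time_s: 32.75
eef_pos: [0.4593, -0.0422, 0.0466]
orientation: [-0.0, 0.991, -0.134, 0.0]
force: [-0.3, 0.3, -1.0]
gripper_width: 0.612
finger_force: 0.0
time_s: 33.25
eef_pos: [0.4592, -0.0416, 0.1979]
orientation: [-0.001, 0.991, -0.133, 0.0]
force: [1.1, 1.8, -0.1]
gripper_width: 0.701
finger_force: 0.0
now [459.2 -41.6 197.9] t 33.25 grip 0.701 F [ 1.1  1.8 -0.1]
(480, 180, 200, -105) -> -0.0386 -0.2193 -0.0017 -0.12 -0.02 -0.33 | rows 4.5
```

```bash
python3 -m handwheel '0.7 -0.039 -0.22 0 0 0 0; 0.7 -0.039 -0.22 0 0 0 0; 0.7 -0.039 -0.22 0 0 0 0; 0.7 -0.039 -0.22 0 0 0 0; 0.7 -0.039 -0.22 0 0 0 0' && python3 -m handwheel '0.7 0 -0.15 0 0 0 0; 0.7 0 -0.15 0 0 0 0; 0.7 0 -0.15 0 0 0 0; 0.7 0 -0.15 0 0 0 0' && python3 - <<'E'
from fit import *
c=cap("top");s=cap("side")
def ci(c,x,y,z,d):
    a=np.linspace(0,2*np.pi,40);return proj(c,np.c_[x+d/2*np.cos(a),y+d/2*np.sin(a),0*a+z])
a=[ci(c,.4603,-.0424,.075,.030)];
crop(c,330,145,125,100,4,"pics/l1.png",a)
crop(s,292,190,75,100,4,"pics/l2.png",[ci(s,.4603,-.0424,.075,.030)])
cv2.imwrite("pics/l.png",np.hstack([cv2.imread("pics/l1.png"),cv2.imread("pics/l2.png")]))
P=rect(c,(345,193,22,18),200,.075,0)*1e3
print(cv2.fitEllipse(P.astype(np.float32)))
P=rect(c,(340,190,31,33),145,.022,2)*1e3;print(cv2.fitEllipse(P.astype(np.float32)))
show("top",rect(c,(412,174,34,50),185,.040))
E
```

```text
time_s: 33.75
eef_pos: [0.4794, 0.1854, 0.1962]
orientation: [0.0, 0.991, -0.131, 0.0]
force: [0.9, -0.5, -0.1]
gripper_width: 0.699
finger_force: 0.0
time_s: 34.15
eef_pos: [0.5186, 0.3324, 0.1941]
orientation: [0.001, 0.992, -0.129, -0.0]
force: [-1.1, -0.1, -0.1]
gripper_width: 0.701
finger_force: 0.0
((467.09722900390625, -41.09821701049805), (60.30960464477539, 70.32886505126953), 4.13896369934082)
((460.08843994140625, -42.30119705200195), (75.28531646728516, 76.700439453125), 157.4766082763672)
top c 481.2 -261.4 size 120.4 55.6 long-axis ang 5.1
```

View pics/l.png

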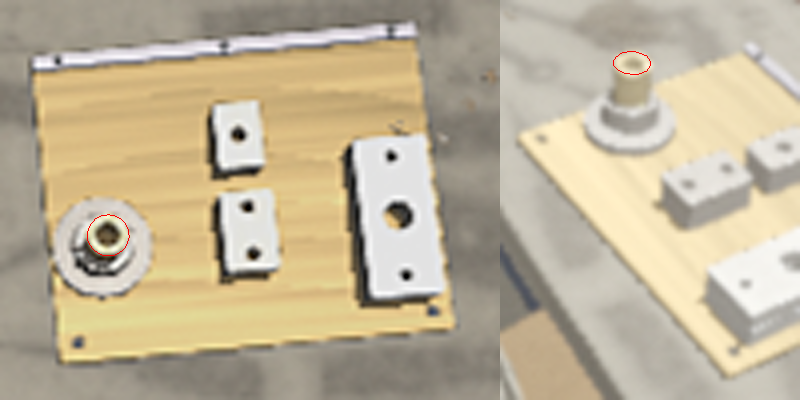

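Both views show the bushing upright on the hub, and its top matches the predicted centred circle ((108,235) in the top view, (632,63) in the side view). The flange and plates haven't moved.

```bash
python3 -m handwheel '0.7 0 0 0 0 0 0; 0.7 0 0 0 0 0 0; 0.7 0 0 0 0 0 0; 0.7 0 0 0 0 0 0' >/dev/null; python3 -c "
from plant import ctrl; print(ctrl.sign_off())"
```

```text
the job is handed in; nothing more can be done
None
```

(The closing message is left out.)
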